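# Hold the hidden bracket bolt in a shutter box

### The arm

A 6-joint arm with a two-finger parallel gripper is mounted at the origin on the work surface. World frame = base frame: x ahead of the robot, y to its left, z up, the work surface at z = 0. Lengths are in m, angles in rad, forces in N, time in s.
With the tool pointing down it reaches from about 0.35 to 0.975 m from the base axis. Payload 17.4 kg.
Tool frame: the origin (TCP) lies on the centre line of the jaws, within the pads' length; the fingertips stand 17 mm ahead of it and the grasp point (between the pads) lies 2 mm behind it (arm.tips_ahead is the distance from the TCP to the fingertips, in m); z points along the fingers, y is the line along which they close (so a half turn about z gives the same grasp; the last joint's range is limited). The gripper opens to 85 mm and grips with 20 to 120 N. Pads are 22 mm wide; open, the fingers measure 114 mm over their backs; the gripper's body (76 mm by 85 mm) begins 54 mm behind the grasp point. The pads swing forward as they close: fully open they stand 13 mm farther back than shut.
Start: joints at [1.178, 0.116, 1.442, -0, 1.584, -0.038], TCP at [0.235, 0.633, 0.248] pointing down, gripper open.
Joint ranges: [-2.83, 2.83], [-0.83, 2.19], [0.07, 2.5], [-1.14, 4.28], [0.01, 3], [-2.97, 2.97]. Speed limits (rad/s): [1.89, 1.89, 2.22, 3.14, 3.14, 3.14].

### API

Orientations are given as a 3x3 rotation matrix whose columns are the frame's x, y, z axes.
In Python, from workcell import arm gives the robot as it stands.
- The arm moves only by the tool apply_moves, never from a script. Its argument "motion" is a list of rows, each a list of 7 numbers: the shift along the tool's x, y, z in m, then the turn, a rotation vector about the tool's x, y, z in units of 6 degrees (1.0 is 6 degrees), then the opening in per cent of the stroke, from 0 (shut) to 100 (fully open). In form: [[dx, dy, dz, rx, ry, rz, gripper], ...]. A call has 1 to 5 rows; each row shifts and turns the commanded pose from where the row before left it, along the tool's axes as they then stand; what a row does not reach is not made up. A row lasts 1/12 s, in which the tool goes at most 41.7 mm and 7.16 degrees, less where a joint would pass 70% of its speed; a pose out of reach is approached as far as the arm can. A call is refused whole if a number of a shift passes 0.0417 or a number of a turn 1, either way. A call with a gripper value outside its range is refused whole. The fingers move at their own pace and stop on an object; "grip_force" is the grip in N (left out, the last holds). Time passes only in rows, so rows that do not move let the fingers close. It gives the time, the measured TCP pose, the force, the opening and the grip force at its end, in the units of the state.
- arm.state(): the state, without advancing time (a new reading comes with each control period).
- arm.snapshot(name): name is "scene" or "top" or "wrist"; returns a dict with "pixels" (480x640x3 uint8, red, green, blue), "range_z" (480x640 float32, m along the optical axis (not along the pixel's ray), 0 where there is no reading), "intrinsics" (3x3 intrinsics, pixels), "rvec" (rotation vector, rad) and "tvec" (3), from world to camera coordinates, as OpenCV has them. Camera axes: x right, y down, z forward; pixel columns grow to the right and rows downward; lengths in m; the calibration is good to about 2 mm. A picture is of the moment at which its call begins.
- arm.sign_off(): hands the job in; it is judged then, once.
Trained networks look in a picture, given as the dict that the camera call returned (one of the last four; its "shot" number tells which), for a name from the list of things; names that differ only in an ending like _2 or _b are one class to them, and where a whole thing is asked for, a point or a joint stands for the part that bears it (a point fixed in the world has none). Each returns a list of dicts, best first, with "conf" (0 to 1); they miss things now and then, are a little off and sometimes report something else, mostly with a low value. They report only what shows in the picture. A call takes as long as a camera call.
- arm.look_for(picture, thing): "at" ([column, row] in pixels, amid what is visible of it).
- arm.mark_of(picture, thing): "at" ([column, row] in pixels: a listed point, or the origin of a listed thing).
The state is a dict: "clock": time; "joints": joint angles; "qvel": joint speeds; "joint_torque": joint torques, N m; "position": TCP position; "tool_rot": TCP orientation; "contact_force": force on the tool from outside, world axes, zero at the start; "ft_torque": the same for the moment, N m; "opening": opening from 0.0 (shut) to 1.0 (fully open); "grip_force": force on a finger pad.
Only numpy, scipy, OpenCV 4.12 (cv2) and the standard library are available. Lean on these libraries where they do the work, as an engineer would, in place of code of your own. Each camera call takes 0.05 s, during which the arm holds its last target. There are 200 camera calls.

### The job

Lift the loose service cover off the shutter box and lay it flat on the bench beside the box; do not drop it, and leave the spanner, tape measure and spray can where they are. Then reach down into the narrow gap behind the motor bracket and grip the hidden bolt head across its two upright flats, without turning the bolt. Finish while still holding the head firmly and still, so that a fitter can tighten the nut on the bracket's other side.

Things in the scene. Friction and masses are not known exactly. Their poses are not given: they have to be found in the camera images.
- box: Roller-shutter head box, white sheet metal, aluminium end plates, fixed on the bench, opening up. 210 mm wide (x -105..+105), 150 high, 510 long (y -466..+44). Origin on the bench, z up; +y points to the bracket-side end plate. Side walls 4 mm, end plates 6 mm thick. Service opening y -147..+38, x -101..+101; the rest of the top is a fixed sheet.
- bracket: Motor bracket fixed in the box: upright steel plate across the box, 124 mm wide (x), 5 mm thick, its rear face at y = -8 mm, its top 140 mm above the bench. Origin on the bench below the bolt head; axes as the box. From its rear face to the end plate (inner face y = +38 mm, top 150 mm) is the 46 mm gap, empty but for the bolt head, down to 4 mm above the bench. Motor and nut lie on the -y side.
- cover: Loose aluminium service cover over the opening, not fastened: plate 222 (x) by 197 (y) by 3 mm, with 8 mm lips below that drop into the opening with 3 mm play. Origin at its centre, level with the lips' lower edge; z up; plate at z 8 to 11 mm. Origin height 142 mm on the box, 0 when flat on the bench. 0.3 to 0.65 kg. The bench around x = 0.47 m, y = 0.25 m (robot frame) is clear for it.
- cover_grip (a point): Middle of the cover's black pull handle, 40 mm above the cover's origin. The bar runs along the cover's y, 112 mm long, 14 wide (x), 12 high, 23 mm clear above the plate, on two end posts with 88 mm between them; pinch it across x from above.
- bolt_head (a point): Centre of the hidden hexagon bolt head: yellow zinc, 24 mm across flats, 10 mm thick, 122 mm above the bench (28 below the box's rim), at bracket x = 0, y = 0. Its axes turn with the bolt: y = bolt axis, level, from bracket to end plate; x = square to the two upright flats (12 mm to either side); z = to the topmost corner. Flats start within 0.28 rad of upright.
- bolt_mark (a point): White paint mark on the head's topmost corner edge, 13.9 mm from the bolt's axis.
- bolt (a joint): Turn of the bolt about its axis (rad): 0 with the two flats exactly upright; positive carries its top towards the box's +x. Bolt and nut are only snugged up: they turn together with a friction of about 0.2 N m, so the head can be turned by an askew or pushing grip, and stay where they are left. Stops at +-1.6.
- spanner: Steel combination spanner lying on the bench, 220 mm long; origin under its middle. Leave alone.
- tape: Black and yellow tape measure, 70 x 40 x 62 mm high, standing on the bench; origin under its middle. Leave alone.
- can: Red spray can, 58 mm across, 170 mm high, standing on the bench; origin under its middle. Leave alone.

How it is judged:
By the outcome, as a careful person would: the job done as asked, in the order asked, and still so for the second after the job is handed in, while the arm keeps its last pose, push and grip.
It also fails if it takes over 54 s, if anything falls off the work surface, if the arm or the gripper's body presses on something with over 40 N, if the wrist force passes 120 N, or if a joint passes its speed limit or range.

## Working session

There is one attempt and no reset: what is moved stays moved. The work goes in short steps, Python scripts to look and compute and a tool call to move; the robot and the scene stay as the last step left them, time stands still between calls to the robot, and variables do not carry over. Pictures are saved under pics/ and viewed, at most 10 in all, crops included, and the job is handed in when it is done.

Besides the shell and the picture viewer there is one more tool, called after ">>>" as name([rows], argument=value, ...), one row to a line, values as JSON. apply_moves: Moves the arm, as the interface text tells. Its arguments: {"type":"object","properties":{"motion":{"type":"array"},"grip_force":{"type":"number"}},"required":["motion"]}

```bash
mkdir -p pics; ls; cat > h.py <<'E'
import numpy as np, cv2
from workcell import arm
def cam(p):
    R=cv2.Rodrigues(np.array(p["rvec"],float))[0]; return np.array(p["intrinsics"]),R,np.array(p["tvec"]).ravel()
def world(p,uv,z=None):
    K,R,t=cam(p); u,v=uv
    d=np.linalg.inv(K)@[u,v,1]
    if z is None:
        a=p["range_z"][int(round(v))-2:int(round(v))+3,int(round(u))-2:int(round(u))+3]; a=a[a>0]
        return R.T@(d*np.median(a)-t)
    o=-R.T@t; w=R.T@d; return o+w*(z-o[2])/w[2]
def proj(p,X):
    K,R,t=cam(p); return cv2.projectPoints(np.atleast_2d(np.array(X,float)),np.array(p["rvec"],float),t,K,None)[0].reshape(-1,2)
def cloud(p):
    K,R,t=cam(p); v,u=np.mgrid[:480,:640]; d=p["range_z"]
    P=np.stack([(u-K[0,2])/K[0,0]*d,(v-K[1,2])/K[1,1]*d,d],-1); return (P-t)@R
def save(p,n): cv2.imwrite("pics/"+n,p["pixels"][:,:,::-1])
E
python3 - <<'E'
from h import *
np.set_printoptions(precision=4,suppress=True)
s=arm.state();print(s)
ims=[]
for n in["scene","top"]:
    p=arm.snapshot(n);ims.append(p["pixels"]);print(n,p["tvec"],p["rvec"])
    for th in["box","cover","cover_grip","bracket","spanner","tape","can"]:
        r=arm.mark_of(p,th)[:1]
        for q in r: print(th,q, world(p,q["at"]))
    zh={"cover_grip":.182}
im=np.hstack(ims);cv2.imwrite("pics/a.png",cv2.resize(im,(800,300))[:,:,::-1])
P=cloud(p);m=(p["range_z"]>0)&(P[...,2]>.148)&(P[...,2]<.160)
q=P[m][:,:2].astype(np.float32);print(len(q),cv2.minAreaRect(q))
E
```

```text
pics
{'clock': 0.0, 'joints': array([ 1.1782,  0.1165,  1.4423, -0.    ,  1.584 , -0.0378]), 'qvel': array([ 0.0009, -0.0012, -0.0011, -0.0011,  0.0019, -0.0008]), 'joint_torque': array([  0.0024, -73.2001, -63.2486,   0.    ,   0.0064,  -0.0001]), 'position': array([0.2345, 0.6328, 0.2476]), 'tool_rot': array([[-0.9377,  0.3474, -0.0004],
       [ 0.3474,  0.9377, -0.001 ],
       [ 0.    , -0.0011, -1.    ]]), 'contact_force': array([-0.1109,  0.0353, -0.6976]), 'ft_torque': array([-0.022 ,  0.0016, -0.0217]), 'grip_force': 0.0, 'opening': 1.0058567718206177}
scene [-0.6414 -0.0106  1.2084] [ 2.3129  0.6356 -0.2427]
cover {'at': [158.6, 318.8], 'conf': 0.64} [ 0.5037 -0.0803  0.152 ]
cover_grip {'at': [152.6, 301.2], 'conf': 0.74} [ 0.4959 -0.0751  0.1864]
spanner {'at': [346.8, 192.2], 'conf': 0.69} [0.5429 0.4818 0.0056]
tape {'at': [339.7, 334.8], 'conf': 0.57} [0.7283 0.1096 0.036 ]
can {'at': [398.2, 272.0], 'conf': 0.96} [0.7558 0.2982 0.0341]
top [0.1983 0.6204 1.0196] [ 2.1365 -2.1567  0.1662]
box {'at': [411.7, 306.6], 'conf': 0.64} [0.4925 0.0159 0.1536]
cover {'at': [460.3, 304.3], 'conf': 0.64} [ 0.4946 -0.0612  0.1874]
cover_grip {'at': [465.0, 305.5], 'conf': 0.68} [ 0.4926 -0.0696  0.1857]
spanner {'at': [167.3, 287.1], 'conf': 0.83} [0.5418 0.4898 0.0056]
tape {'at': [344.4, 199.1], 'conf': 0.71} [0.7108 0.1252 0.0626]
can {'at': [249.1, 189.9], 'conf': 0.92} [0.72   0.3115 0.1068]
26414 ((0.5319429039955139, -0.008147954940795898), (0.8039330244064331, 0.28422117233276367), 74.78987121582031)
```

View pics/a.png

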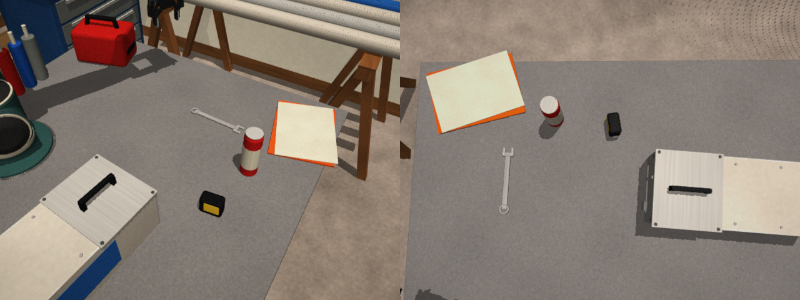

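```bash
python3 - <<'E'
from h import *
np.set_printoptions(precision=4,suppress=True)
p=arm.snapshot("top");P=cloud(p);d=p["range_z"]>0
def rect(zl,zh,reg):
    m=(d&(P[...,2]>zl)&(P[...,2]<zh)&reg).astype(np.uint8)
    n,l,st,_=cv2.connectedComponentsWithStats(m)
    i=1+np.argmax(st[1:,4]); q=P[l==i][:,:2].astype(np.float32)
    return len(q),cv2.minAreaRect(q),np.median(P[l==i][:,2]),cv2.boxPoints(cv2.minAreaRect(q))
near=(abs(P[...,0]-.5)<.25)&(abs(P[...,1]+.07)<.45)
for r in [(.1515,.160),(.143,.1565),(.172,.20)]: print(r,*rect(*r,near))
E
```

```text
(0.1515, 0.16) 11123 ((0.49702033400535583, -0.07410086691379547), (0.20168475806713104, 0.22228610515594482), 84.99702453613281) 0.15349027823692635 [[ 0.3775 -0.1649]
 [ 0.5989 -0.1843]
 [ 0.6165  0.0167]
 [ 0.3951  0.036 ]]
(0.143, 0.1565) 27536 ((0.4869503974914551, -0.18326926231384277), (0.4212218225002289, 0.22239379584789276), 84.7862319946289) 0.15153630818667194 [[ 0.3571 -0.3829]
 [ 0.5785 -0.4031]
 [ 0.6168  0.0164]
 [ 0.3954  0.0366]]
(0.172, 0.2) 556 ((0.49704378843307495, -0.07152532041072845), (0.1112895980477333, 0.014194110408425331), 84.91881561279297) 0.18771391305908147 [[ 0.485  -0.1263]
 [ 0.4992 -0.1276]
 [ 0.509  -0.0167]
 [ 0.4949 -0.0155]]
```

The pictures show the cover on the near end of the box with its handle at about (690,190) in the half-size top view. Spanner, can and tape are well away from the planned spot. I'm moving above the handle and then turning.

>>> apply_moves([
  [-0.0245, -0.0285, 0, 0, 0, 0, 100],
  [-0.0245, -0.0285, 0, 0, 0, 0, 100],
  [-0.0245, -0.0285, 0, 0, 0, 0, 100],
  [-0.0245, -0.0285, 0, 0, 0, 0, 100],
  [-0.0245, -0.0285, 0, 0, 0, 0, 100],
])

```text
clock: 1.27
position: [0.3, 0.4552, 0.2482]
tool_rot: [[-0.938, 0.347, 0.0], [0.347, 0.938, 0.0], [-0.0, 0.0, -1.0]]
contact_force: [1.5, 0.4, -0.1]
opening: 1.001
grip_force: 0.0
```

>>> apply_moves([
  [-0.0245, -0.0285, 0, 0, 0, 0, 100],
  [-0.0245, -0.0285, 0, 0, 0, 0, 100],
  [-0.0245, -0.0285, 0, 0, 0, 0, 100],
  [-0.0245, -0.0285, 0, 0, 0, 0, 100],
  [-0.0245, -0.0285, 0, 0, 0, 0, 100],
])

```text
clock: 1.68
position: [0.3653, 0.2789, 0.2485]
tool_rot: [[-0.938, 0.347, 0.001], [0.347, 0.938, 0.0], [-0.0, 0.001, -1.0]]
contact_force: [1.2, 0.4, 0.2]
opening: 0.998
grip_force: 0.0
```

>>> apply_moves([
  [-0.0245, -0.0285, 0, 0, 0, 0, 100],
  [-0.0245, -0.0285, 0, 0, 0, 0, 100],
  [-0.0245, -0.0285, 0, 0, 0, 0, 100],
  [-0.0245, -0.0285, 0, 0, 0, 0, 100],
  [-0.0245, -0.0285, 0, 0, 0, 0, 100],
])

```text
clock: 2.1
position: [0.4307, 0.1026, 0.2487]
tool_rot: [[-0.938, 0.347, 0.001], [0.347, 0.938, 0.0], [-0.001, 0.001, -1.0]]
contact_force: [1.5, 0.2, 0.2]
opening: 1.002
grip_force: 0.0
```

>>> apply_moves([
  [-0.0245, -0.0285, 0, 0, 0, 0, 100],
  [-0.0245, -0.0285, 0, 0, 0, 0, 100],
  [-0.0245, -0.0285, 0, 0, 0, 0, 100],
  [-0.0245, -0.0285, 0, 0, 0, 0, 100],
  [-0.0245, -0.0285, 0, 0, 0, 0, 100],
])

```text
clock: 2.52
position: [0.4962, -0.0738, 0.2486]
tool_rot: [[-0.938, 0.348, 0.001], [0.348, 0.938, -0.0], [-0.001, 0.0, -1.0]]
contact_force: [1.7, 1.3, 0.4]
opening: 0.999
grip_force: 0.0
```

>>> apply_moves([
  [0, 0, 0, 0, 0, 1, 100],
  [0, 0, 0, 0, 0, 1, 100],
  [0, 0, 0, 0, 0, 1, 100],
  [0, 0, 0, 0, 0, 1, 100],
  [0, 0, 0, 0, 0, 1, 100],
])

```text
clock: 2.93
position: [0.496, -0.0719, 0.2484]
tool_rot: [[-0.634, 0.773, 0.0], [0.773, 0.634, -0.0], [-0.0, 0.0, -1.0]]
contact_force: [0.2, -0.6, 0.5]
opening: 0.999
grip_force: 0.0
```

>>> apply_moves([
  [0, 0, 0, 0, 0, 1, 100],
  [0, 0, 0, 0, 0, 1, 100],
  [0, 0, 0, 0, 0, 1, 100],
  [0, 0, 0, 0, 0, 1, 100],
  [0, 0, 0, 0, 0, 1, 100],
])

```text
clock: 3.35
position: [0.4959, -0.0718, 0.2484]
tool_rot: [[-0.163, 0.987, 0.0], [0.987, 0.163, -0.0], [-0.0, 0.0, -1.0]]
contact_force: [-0.2, -0.0, -0.1]
opening: 1.001
grip_force: 0.0
```

>>> apply_moves([
  [0, 0, 0, 0, 0, 1, 100],
  [0, 0, 0, 0, 0, 1, 100],
  [0, 0, 0, 0, 0, 0.45, 100],
  [0, 0, 0, 0, 0, 0, 100],
])

```text
clock: 3.68
position: [0.496, -0.0718, 0.2485]
tool_rot: [[0.09, 0.996, 0.0], [0.996, -0.09, -0.0], [-0.0, 0.0, -1.0]]
contact_force: [-0.5, -0.6, -0.1]
opening: 1.0
grip_force: 0.0
```

```bash
cat >> h.py <<'E'
np.set_printoptions(precision=4,suppress=True)
def need(target,yang):
    "shift in tool axes and z-turn (6 deg units) to target with tool y at yang (deg)"
    s=arm.state();R=np.array(s["tool_rot"]);p=np.array(s["position"])
    y=np.radians(yang);Y=np.array([np.cos(y),np.sin(y),0]);Z=np.array([0,0,-1.]);G=np.stack([np.cross(Y,Z),Y,Z],1)
    rv=cv2.Rodrigues(R.T@G)[0].ravel()
    print("t",s["clock"],"pos",p,"yang",np.degrees(np.arctan2(R[1,1],R[0,1])),"F",s["contact_force"],"M",s["ft_torque"],"op",s["opening"],"gf",s["grip_force"])
    print("shift",R.T@(np.array(target)-p),"turn",np.degrees(rv)/6)
E
python3 - <<'E'
from h import *
need([.497,-.0715,.180],-5)
p=arm.snapshot("wrist");save(p,"w1.png");print(arm.mark_of(p,"cover_grip")[:1])
P=cloud(p);z=P[...,2];m=(p["range_z"]>0)&(z>.170)&(z<.2)
q=P[m][:,:2].astype(np.float32);q=q[np.hypot(*(q-[.497,-.0715]).T)<.08];print(len(q),cv2.minAreaRect(q),np.median(P[m][:,2]))
E
```

```text
t 3.6833 pos [ 0.496  -0.0718  0.2485] yang -5.169420694794334 F [-0.4744 -0.6258 -0.1089] M [-0.0342 -0.0207 -0.0303] op 0.9999351318100937 gf 0.0
shift [0.0004 0.001  0.0685] turn [ 0.0026  0.0004 -0.0282]
[{'at': [323.9, 262.2], 'conf': 0.56}]
4529 ((0.49741077423095703, -0.07088962197303772), (0.11147663742303848, 0.01402280107140541), 84.89138793945312) 0.18733098911903343
```

>>> apply_moves([
  [0.0005, 0.001, 0.02, 0, 0, 0, 60],
  [0, 0, 0.02, 0, 0, 0, 45],
  [0, 0, 0.0165, 0, 0, 0, 45],
  [0, 0, 0.012, 0, 0, 0, 45],
  [0, 0, 0, 0, 0, 0, 30],
], grip_force=60)

```text
clock: 4.2
position: [0.4962, -0.0712, 0.1774]
tool_rot: [[0.086, 0.996, -0.003], [0.996, -0.086, 0.001], [0.0, -0.003, -1.0]]
contact_force: [-0.8, -0.1, -0.8]
opening: 0.323
grip_force: 0.0
```

>>> apply_moves([
  [0, 0, 0, 0, 0, 0, 0],
  [0, 0, 0, 0, 0, 0, 0],
  [0, 0, 0, 0, 0, 0, 0],
  [0, 0, 0, 0, 0, 0, 0],
  [0, 0, 0, 0, 0, 0, 0],
])

```text
clock: 4.62
position: [0.4971, -0.0714, 0.1802]
tool_rot: [[0.087, 0.996, 0.0], [0.996, -0.087, -0.0], [-0.0, 0.0, -1.0]]
contact_force: [1.3, -0.2, -5.1]
opening: 0.149
grip_force: 59.5
```

>>> apply_moves([
  [0, 0, 0, 0, 0, 0, 0],
  [0, 0, -0.003, 0, 0, 0, 0],
  [0, 0, -0.005, 0, 0, 0, 0],
  [0, 0, -0.005, 0, 0, 0, 0],
  [0, 0, 0, 0, 0, 0, 0],
])

```text
clock: 5.03
position: [0.4974, -0.0714, 0.1943]
tool_rot: [[0.088, 0.996, 0.002], [0.996, -0.088, -0.0], [-0.0, 0.002, -1.0]]
contact_force: [-0.3, 1.5, -5.4]
opening: 0.152
grip_force: 59.4
```

>>> apply_moves([
  [0, 0, -0.01, 0, 0, 0, 0],
  [0, 0, -0.02, 0, 0, 0, 0],
  [0, 0, -0.02, 0, 0, 0, 0],
  [0.01, -0.002, -0.01, 0, 0, 0, 0],
  [0.02, -0.004, 0, 0, 0, 0, 0],
])

```text
clock: 5.45
position: [0.4943, -0.0415, 0.2559]
tool_rot: [[0.09, 0.996, 0.003], [0.996, -0.09, -0.001], [-0.001, 0.004, -1.0]]
contact_force: [1.0, 0.5, -5.2]
opening: 0.152
grip_force: 59.4
```

>>> apply_moves([
  [0.03, -0.005, 0, 0, 0, 0, 0],
  [0.03, -0.005, 0, 0, 0, 0, 0],
  [0.03, -0.005, 0, 0, 0, 0, 0],
  [0.03, -0.005, 0, 0, 0, 0, 0],
  [0.03, -0.005, 0, 0, 0, 0, 0],
])

```text
clock: 5.87
position: [0.4812, 0.1125, 0.2531]
tool_rot: [[0.088, 0.996, 0.0], [0.996, -0.088, 0.0], [0.0, 0.0, -1.0]]
contact_force: [1.6, 0.5, -4.9]
opening: 0.151
grip_force: 59.4
```

>>> apply_moves([
  [0.03, -0.005, 0, 0, 0, 0, 0],
  [0.03, -0.005, 0, 0, 0, 0, 0],
  [0.03, -0.005, 0, 0, 0, 0, 0],
  [0.03, -0.005, 0, 0, 0, 0, 0],
  [0.017, -0.004, 0.01, 0, 0, 0, 0],
])

```text
clock: 6.28
position: [0.4696, 0.2525, 0.2446]
tool_rot: [[0.086, 0.996, 0.002], [0.996, -0.086, 0.002], [0.002, 0.002, -1.0]]
contact_force: [-0.0, 0.5, -5.4]
opening: 0.15
grip_force: 59.4
```

>>> apply_moves([
  [0, 0, 0.03, 0, 0, 0, 0],
  [0, 0, 0.03, 0, 0, 0, 0],
  [0, 0, 0.03, 0, 0, 0, 0],
  [0, 0, 0.03, 0, 0, 0, 0],
  [0, 0, 0.02, 0, 0, 0, 0],
])

```text
clock: 6.7
position: [0.4687, 0.2493, 0.1]
tool_rot: [[0.087, 0.996, -0.002], [0.996, -0.087, -0.001], [-0.001, -0.002, -1.0]]
contact_force: [0.0, -0.1, -6.2]
opening: 0.152
grip_force: 59.3
```

>>> apply_moves([
  [0, 0, 0.02, 0, 0, 0, 0],
  [0, 0, 0.01, 0, 0, 0, 0],
  [0, 0, 0.01, 0, 0, 0, 0],
  [0, 0, 0.006, 0, 0, 0, 0],
  [0, 0, 0, 0, 0, 0, 0],
])

```text
clock: 7.12
position: [0.4698, 0.2493, 0.0562]
tool_rot: [[0.088, 0.996, -0.001], [0.996, -0.088, -0.0], [-0.0, -0.001, -1.0]]
contact_force: [0.0, -0.4, -5.2]
opening: 0.151
grip_force: 59.3
```

```bash
python3 - <<'E'
from h import *
need([.47,.25,.038],-5)
p=arm.snapshot("scene");save(p,"s2.png")
P=cloud(p);d=p["range_z"]>0
m=d&(abs(P[...,0]-.47)<.16)&(abs(P[...,1]-.25)<.15)&(P[...,2]>.009)&(P[...,2]<.055)
for lo,hi in[(.009,.03),(.03,.055)]:
  q=P[m&(P[...,2]>lo)&(P[...,2]<hi)]
  A=np.c_[q[:,:2]-[.47,.25],np.ones(len(q))];print(lo,len(q),np.linalg.lstsq(A,q[:,2],rcond=None)[0],np.median(q[:,2]),q.min(0),q.max(0))
for t in["box","bracket","bolt_head","bolt_mark","cover"]: print(t,arm.mark_of(p,t)[:1])
E
```

```text
t 7.1167 pos [0.4698 0.2493 0.0562] yang -5.025434505116356 F [ 0.0065 -0.3874 -5.1598] M [-0.0295 -0.0015 -0.0182] op 0.15058419502086032 gf 59.3438583612442
shift [0.0007 0.0002 0.0182] turn [-0.0071  0.0037 -0.0042]
0.009 5460 [ 0.003  -0.001   0.0272] 0.0273371641760986 [0.3507 0.1406 0.0205] [0.5873 0.3484 0.03  ]
0.03 542 [-0.0277 -0.0035  0.0351] 0.030867004833901975 [0.358 0.139 0.03 ] [0.5865 0.3416 0.055 ]
box []
bracket [{'at': [200.4, 343.4], 'conf': 0.72}]
bolt_head []
bolt_mark [{'at': [185.7, 302.0], 'conf': 0.87}]
cover [{'at': [264.1, 241.8], 'conf': 0.93}]
```

>>> apply_moves([
  [0, 0, 0.007, 0, 0, 0, 0],
  [0, 0, 0.005, 0, 0, 0, 0],
  [0, 0, 0.002, 0, 0, 0, 0],
  [0, 0, 0, 0, 0, 0, 0],
  [0, 0, 0, 0, 0, 0, 0],
])

```text
clock: 7.83
position: [0.4699, 0.2492, 0.0425]
tool_rot: [[0.088, 0.996, -0.0], [0.996, -0.088, -0.0], [-0.0, -0.0, -1.0]]
contact_force: [-0.0, -0.1, -6.0]
opening: 0.149
grip_force: 59.3
```

>>> apply_moves([
  [0, 0, 0.001, 0, 0, 0, 0],
  [0, 0, 0.001, 0, 0, 0, 0],
  [0, 0, 0.0005, 0, 0, 0, 0],
  [0, 0, 0, 0, 0, 0, 0],
  [0, 0, 0, 0, 0, 0, 0],
])

```text
clock: 8.25
position: [0.47, 0.2492, 0.0403]
tool_rot: [[0.088, 0.996, 0.0], [0.996, -0.088, -0.0], [-0.0, 0.0, -1.0]]
contact_force: [-0.3, 0.2, -6.3]
opening: 0.152
grip_force: 59.4
```

>>> apply_moves([
  [0, 0, 0.0005, 0, 0, 0, 0],
  [0, 0, 0.0005, 0, 0, 0, 0],
  [0, 0, 0, 0, 0, 0, 0],
  [0, 0, 0, 0, 0, 0, 0],
])

```text
clock: 8.58
position: [0.47, 0.2492, 0.0393]
tool_rot: [[0.088, 0.996, -0.0], [0.996, -0.088, -0.0], [-0.0, -0.0, -1.0]]
contact_force: [0.2, -1.2, -5.4]
opening: 0.15
grip_force: 59.4
```

>>> apply_moves([
  [0, 0, 0.0005, 0, 0, 0, 0],
  [0, 0, 0.0005, 0, 0, 0, 0],
  [0, 0, 0, 0, 0, 0, 0],
  [0, 0, 0, 0, 0, 0, 0],
])

```text
clock: 8.92
position: [0.47, 0.2492, 0.0383]
tool_rot: [[0.088, 0.996, -0.0], [0.996, -0.088, -0.0], [-0.0, -0.0, -1.0]]
contact_force: [-0.3, 0.5, -5.2]
opening: 0.151
grip_force: 59.4
```

>>> apply_moves([
  [0, 0, 0.0005, 0, 0, 0, 0],
  [0, 0, 0, 0, 0, 0, 0],
  [0, 0, 0, 0, 0, 0, 0],
])

```text
clock: 9.17
position: [0.4701, 0.2493, 0.0381]
tool_rot: [[0.088, 0.996, 0.0], [0.996, -0.088, 0.0], [0.0, 0.0, -1.0]]
contact_force: [-3.3, -2.1, 1.3]
opening: 0.154
grip_force: 60.2
```

>>> apply_moves([
  [0, 0, 0.0005, 0, 0, 0, 0],
  [0, 0, 0, 0, 0, 0, 0],
  [0, 0, 0, 0, 0, 0, 0],
])

```text
clock: 9.42
position: [0.4701, 0.2493, 0.0381]
tool_rot: [[0.088, 0.996, 0.0], [0.996, -0.088, 0.0], [0.0, 0.0, -1.0]]
contact_force: [-6.6, -4.2, 7.9]
opening: 0.148
grip_force: 61.3
```

>>> apply_moves([
  [0, 0, 0.0005, 0, 0, 0, 0],
  [0, 0, 0, 0, 0, 0, 0],
  [0, 0, 0, 0, 0, 0, 0],
])

```text
clock: 9.67
position: [0.4701, 0.2493, 0.0381]
tool_rot: [[0.088, 0.996, 0.0], [0.996, -0.088, 0.0], [0.0, 0.0, -1.0]]
contact_force: [-10.8, -5.2, 15.5]
opening: 0.152
grip_force: 62.2
```

>>> apply_moves([
  [0, 0, -0.0013, 0, 0, 0, 0],
  [0, 0, 0, 0, 0, 0, 20],
  [0, 0, 0, 0, 0, 0, 45],
  [0, 0, 0, 0, 0, 0, 45],
  [0, 0, 0, 0, 0, 0, 45],
])

```text
clock: 10.08
position: [0.4701, 0.2493, 0.0381]
tool_rot: [[0.088, 0.996, 0.0], [0.996, -0.088, 0.0], [0.0, 0.0, -1.0]]
contact_force: [0.0, 0.3, 0.3]
opening: 0.449
grip_force: 0.0
```

>>> apply_moves([
  [0, 0, -0.01, 0, 0, 0, 45],
  [0, 0, -0.02, 0, 0, 0, 45],
  [0, 0, -0.04, 0, 0, 0, 45],
  [0, 0, -0.04, 0, 0, 0, 45],
  [0, 0, -0.04, 0, 0, 0, 45],
])

```text
clock: 10.5
position: [0.4696, 0.249, 0.1906]
tool_rot: [[0.088, 0.996, -0.0], [0.996, -0.088, -0.0], [-0.0, -0.0, -1.0]]
contact_force: [0.6, 0.7, 0.5]
opening: 0.45
grip_force: 0.0
```

>>> apply_moves([
  [0, 0, -0.04, 0, 0, 0, 45],
  [0, 0, -0.04, 0, 0, 0, 45],
  [0, 0, 0, 0, 0, 0, 45],
])

```text
clock: 10.75
position: [0.4712, 0.2498, 0.2777]
tool_rot: [[0.088, 0.996, 0.01], [0.996, -0.088, 0.005], [0.005, 0.009, -1.0]]
contact_force: [0.6, -0.2, 1.6]
opening: 0.447
grip_force: 0.0
```

```bash
python3 - <<'E'
from h import *
# box frame estimate: cover top y edge to end plate etc.
a=np.radians(-5.1);X=np.array([np.cos(a),np.sin(a)]);Y=np.array([-X[1],X[0]])
need([.47,.25,.3],-5)
for n in["scene","top"]:
    p=arm.snapshot(n);save(p,n+"3.png")
    for t in["box","bracket","bolt_head","bolt_mark","cover"]:
        for q in arm.mark_of(p,t)[:2]: print(n,t,q,world(p,q["at"]))
    P=cloud(p);d=p["range_z"]>0
    # rim points
    m=d&(abs(P[...,2]-.150)<.006)&(abs(P[...,0]-.49)<.16)&(P[...,1]>-.46)&(P[...,1]<.08)
    q=P[m];u=q[:,:2]@X;v=q[:,:2]@Y;print("rim u",u.min(),u.max(),np.percentile(u,[1,99]),"v",v.min(),v.max(),np.percentile(v,99))
    m=d&(P[...,2]>.005)&(P[...,2]<.05)&(abs(P[...,0]-.47)<.15)&(abs(P[...,1]-.25)<.13);print("cover",np.median(P[m][:,2]),np.percentile(P[m],[1,99],axis=0))
print(X,Y)
E
```

```text
t 10.75 pos [0.4712 0.2498 0.2777] yang -5.029225457175787 F [ 0.6106 -0.1512  1.598 ] M [-0.0053 -0.0476  0.0358] op 0.44737950364501594 gf 0.0
shift [ 0.0002 -0.001  -0.0223] turn [ 0.089  -0.0519 -0.0046]
scene bracket {'at': [200.5, 345.0], 'conf': 0.75} [ 0.5432 -0.0458  0.0628]
scene bolt_head {'at': [190.4, 307.9], 'conf': 0.56} [ 0.5244 -0.0313  0.1382]
scene bolt_mark {'at': [189.7, 301.3], 'conf': 0.78} [ 0.5116 -0.0188  0.1329]
scene cover {'at': [261.1, 245.9], 'conf': 0.81} [0.4706 0.2353 0.0095]
rim u 0.39265818563867977 0.6082164614715632 [0.3977 0.6062] v -0.32455481445105305 0.07146544983163786 0.06712564480308607
cover 0.009488686750946171 [[0.3593 0.1465 0.0057]
 [0.5816 0.346  0.0449]]
top box {'at': [414.6, 306.0], 'conf': 0.84} [ 0.4982 -0.0191  0.0044]
top bracket {'at': [413.1, 300.2], 'conf': 0.96} [ 0.5101 -0.0164  0.0045]
top bolt_mark {'at': [429.3, 295.6], 'conf': 0.69} [ 0.5127 -0.0206  0.1346]
top cover {'at': [170.5, 287.6], 'conf': 0.33} [0.5405 0.4828 0.0072]
rim u 0.397102318432319 0.6075270530929447 [0.3984 0.6058] v -0.34953913970649997 0.07095470052314054 0.06874353312238406
cover 0.011114648262235969 [[0.3546 0.1428 0.0056]
 [0.5876 0.3355 0.0157]]
[ 0.996  -0.0889] [0.0889 0.996 ]
```

>>> apply_moves([
  [-0.0265, 0.0063, 0, 0, 0, 0, 60],
  [-0.0265, 0.0063, 0, 0, 0, 0, 60],
  [-0.0265, 0.0063, 0, 0, 0, 0, 60],
  [-0.0265, 0.0063, 0, 0, 0, 0, 60],
  [-0.0265, 0.0063, 0, 0, 0, 0, 60],
])

```text
clock: 11.77
position: [0.4897, 0.1133, 0.2681]
tool_rot: [[0.087, 0.996, 0.0], [0.996, -0.087, -0.0], [-0.0, 0.0, -1.0]]
contact_force: [1.0, -0.0, 0.2]
opening: 0.599
grip_force: 0.0
```

>>> apply_moves([
  [-0.0265, 0.0063, 0, 0, 0, 0, 60],
  [-0.0265, 0.0063, 0, 0, 0, 0, 60],
  [-0.0265, 0.0063, 0, 0, 0, 0, 60],
  [-0.0265, 0.0063, 0, 0, 0, 0, 60],
  [-0.0265, 0.0063, 0, 0, 0, 0, 60],
])

```text
clock: 12.18
position: [0.5095, -0.0216, 0.2681]
tool_rot: [[0.088, 0.996, 0.0], [0.996, -0.088, -0.0], [-0.0, 0.0, -1.0]]
contact_force: [0.7, 1.0, -0.4]
opening: 0.598
grip_force: 0.0
```

>>> apply_moves([
  [0, 0, 0, 0, 0, 0, 60],
  [0, 0, 0, 0, 0, 0, 60],
])

```text
clock: 12.35
position: [0.5096, -0.0213, 0.2679]
tool_rot: [[0.09, 0.996, -0.0], [0.996, -0.09, 0.0], [0.0, -0.0, -1.0]]
contact_force: [-0.6, -0.4, 0.2]
opening: 0.603
grip_force: 0.0
```

```bash
python3 - <<'E'
from h import *
need([.512,-.02,.26],-5)
p=arm.snapshot("wrist");save(p,"w4.png");np.savez("w4.npz",**{k:p[k] for k in["pixels","range_z","intrinsics","rvec","tvec"]})
K,R,t=cam(p);print("cam",-R.T@t,R[2],K[0,0])
for t in["box","bracket","bolt_head","bolt_mark"]:
    for q in arm.mark_of(p,t)[:2]: print(t,q,world(p,q["at"]),world(p,q["at"],.1355),world(p,q["at"],.122))
E
```

```text
t 12.35 pos [ 0.5096 -0.0213  0.2679] yang -5.156975883280549 F [-0.6257 -0.4218  0.1953] M [0.0071 0.0357 0.0148] op 0.6025404800221963 gf 0.0
shift [0.0015 0.0023 0.0079] turn [-0.0038 -0.0009 -0.0262]
cam [0.5174 0.0497 0.3931] [-0.0255 -0.2787 -0.96  ] 349.50382660999173
box {'at': [311.9, 196.6], 'conf': 0.57} [ 0.5017 -0.0141  0.0034] [0.507  0.0075 0.1355] [0.5065 0.0053 0.122 ]
bracket {'at': [323.5, 200.7], 'conf': 0.57} [ 0.5143 -0.0199  0.0034] [0.5153 0.0037 0.1355] [0.5152 0.0013 0.122 ]
bolt_head {'at': [320.5, 221.7], 'conf': 0.71} [ 0.5116 -0.0129  0.1321] [ 0.5116 -0.0121  0.1355] [ 0.5113 -0.0153  0.122 ]
bolt_mark {'at': [326.8, 229.1], 'conf': 0.98} [ 0.5159 -0.0188  0.1337] [ 0.5159 -0.0183  0.1355] [ 0.5158 -0.0219  0.122 ]
```

View pics/w4.png

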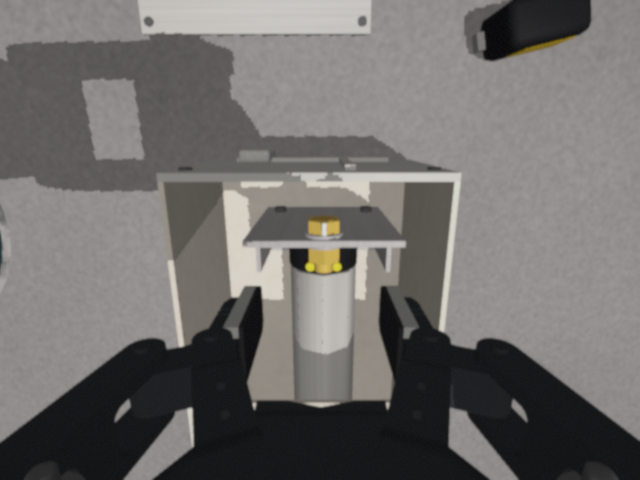

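The wrist view shows the yellow head at about (324,227) with its white mark at (325,229). The bracket's top edge spans columns 245–405 and the end plate is at row 177. I'll go closer for the angle.

>>> apply_moves([
  [0, 0.005, 0.02, 0, 0, 0, 60],
  [0, 0, 0.02, 0, 0, 0, 60],
  [0, 0, 0.02, 0, 0, 0, 60],
  [0, 0, 0, 0, 0, 0, 60],
  [0, 0, 0, 0, 0, 0, 60],
])

```text
clock: 13.02
position: [0.5142, -0.0201, 0.2079]
tool_rot: [[0.087, 0.996, -0.001], [0.996, -0.087, 0.0], [0.0, -0.001, -1.0]]
contact_force: [-0.0, -0.4, 0.6]
opening: 0.601
grip_force: 0.0
```

```bash
python3 - <<'E'
from h import *
need([.5148,-.018,.2],-5)
p=arm.snapshot("wrist");np.savez("w5.npz",**{k:p[k] for k in["pixels","range_z","intrinsics","rvec","tvec"]})
for t in["bracket","bolt_head","bolt_mark"]:
    for q in arm.mark_of(p,t)[:1]: print(t,q,world(p,q["at"]),world(p,q["at"],.1355))
P=cloud(p);d=p["range_z"]>0
a=np.radians(-5.1);X=np.array([np.cos(a),np.sin(a)]);Y=np.array([-X[1],X[0]])
u=P[...,:2]@X;v=P[...,:2]@Y;z=P[...,2]
m=d&(z>.137)&(z<.143)&(abs(u-.51)<.08)&(v<.05)&(v>0);print("br top",m.sum(),np.percentile(u[m],[0,1,50,99,100]),np.percentile(v[m],[0,1,50,99,100]))
m=d&(z>.02)&(z<.11)&(abs(u-.51)<.05)&(v<.05)&(v>0);print("br face v",m.sum(),np.percentile(v[m],[1,50,99]),np.polyfit(u[m],v[m],1))
m=d&(z>.146)&(z<.154)&(v>.04);print("end plate",np.percentile(v[m],[0,1,50,99,100]))
q=arm.mark_of(p,"bolt_mark")[0]["at"];c,r=map(int,q)
cv2.imwrite("pics/w5.png",cv2.resize(p["pixels"][r-40:r+35,c-50:c+50],None,fx=8,fy=8,interpolation=cv2.INTER_CUBIC)[:,:,::-1]);print(c-50,r-40)
E
```

```text
t 13.0167 pos [ 0.5142 -0.0201  0.2079] yang -4.977969978010704 F [-0.0233 -0.4354  0.5977] M [-0.0022 -0.0132  0.0045] op 0.600878790757251 gf 0.0
shift [0.0022 0.0004 0.0079] turn [-0.0134 -0.0004  0.0037]
bracket {'at': [318.0, 211.7], 'conf': 0.55} [ 0.513  -0.0181  0.0038] [0.5166 0.0095 0.1355]
bolt_head {'at': [314.1, 249.5], 'conf': 0.58} [ 0.5121 -0.0135  0.1342] [ 0.5122 -0.0131  0.1355]
bolt_mark {'at': [317.2, 256.6], 'conf': 0.58} [ 0.5137 -0.0176  0.1359] [ 0.5136 -0.0177  0.1355]
br top 2109 [0.4507 0.4521 0.5125 0.5735 0.5749] [0.0117 0.0125 0.0175 0.0221 0.032 ]
br face v 3489 [0.0189 0.0194 0.0242] [-0.0007  0.0199]
end plate [0.04   0.0416 0.068  0.0716 0.0717]
267 216
```

View pics/w5.png

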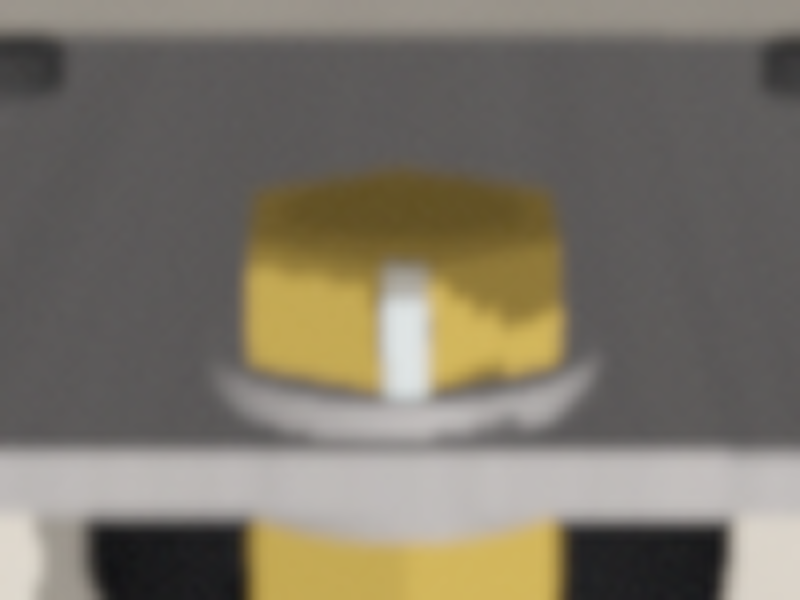

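```bash
cat > fit.py <<'E'
from h import *
from scipy.optimize import least_squares
p=dict(np.load("w5.npz"))
a=np.radians(-5.05);X=np.array([np.cos(a),np.sin(a),0]);Y=np.array([-X[1],X[0],0]);Z=np.array([0,0,1.])
f=lambda x,y:((x+.5)/8-.5+267,(y+.5)/8-.5+216)
r=13.856e-3
# (corner angle from top towards +x, y, pixel)
F=[(0,.005,f(404,264)),(0,-.005,f(405,398)),(180,.005,f(399,167)),(-120,.005,f(256,189)),(120,.005,f(550,189)),(-60,-.005,f(246,364)),(60,-.005,f(563,364))]
def pts(q): 
    c=q[0]*X+q[1]*Y+q[2]*Z
    return [c+r*(np.sin(np.radians(t)+q[3])*X+np.cos(np.radians(t)+q[3])*Z)+y*Y for t,y,_ in F]
obs=np.array([g[2] for g in F])
for w in (1,0):
    res=lambda q:np.r_[(proj(p,pts(q))-obs).ravel(),w*300*(q[2]-.122)]
    s=least_squares(res,[.5128,.025,.122,0],x_scale=[.001,.001,.001,.1]);cov=np.linalg.inv(s.jac.T@s.jac)
    q=s.x;print(q,"sd",np.sqrt(np.diag(cov))*.5,q[0]*X+q[1]*Y+q[2]*Z);print(s.fun.round(2))
E
python3 fit.py
```

```text
[0.5129 0.0276 0.1227 0.0207] sd [0.0001 0.0005 0.0013 0.0111] [ 0.5134 -0.0176  0.1227]
[ 0.09  0.55  0.   -0.32  0.3  -0.2  -0.27  0.08  0.02 -0.1   0.32  0.09
 -0.47 -0.14  0.22]
[0.5129 0.028  0.124  0.0207] sd [0.0001 0.0007 0.0021 0.011 ] [ 0.5134 -0.0172  0.124 ]
[ 0.09  0.54  0.   -0.22  0.3  -0.28 -0.37  0.01  0.12 -0.17  0.21  0.15
 -0.35 -0.08  0.  ]
```

>>> apply_moves([
  [0.0095, -0.001, 0.005, 0.2, 0, 0, 60],
  [0, 0, 0.014, 0, 0, 0, 60],
  [0, 0, 0.014, 0, 0, 0, 60],
  [0, 0, 0, 0, 0, 0, 60],
  [0, 0, 0, 0, 0, 0, 60],
])

```text
clock: 13.68
position: [0.5132, -0.011, 0.1735]
tool_rot: [[0.088, 0.996, -0.023], [0.996, -0.087, 0.002], [-0.0, -0.023, -1.0]]
contact_force: [-0.4, 0.5, 0.7]
opening: 0.6
grip_force: 0.0
```

```bash
python3 - <<'E'
from h import *
a=np.radians(-5.05);X=np.array([np.cos(a),np.sin(a),0]);Y=np.array([-X[1],X[0],0])
need(.5129*X+.0345*Y+[0,0,.120],-5.05)
p=arm.snapshot("wrist");np.savez("w6.npz",**{k:p[k] for k in["pixels","range_z","intrinsics","rvec","tvec"]})
save(p,"w6.png")
for q in arm.mark_of(p,"bolt_mark")[:1]: print(q,world(p,q["at"],.1355))
E
```

```text
t 13.6833 pos [ 0.5132 -0.011   0.1735] yang -5.020652993753878 F [-0.4377  0.4875  0.7383] M [ 0.0146  0.0256 -0.0236] op 0.6003277784661744 gf 0.0
shift [0.0003 0.002  0.0535] turn [-0.2237  0.0009  0.0049]
{'at': [323.2, 293.9], 'conf': 0.88} [ 0.5145 -0.0169  0.1355]
```

View pics/w6.png

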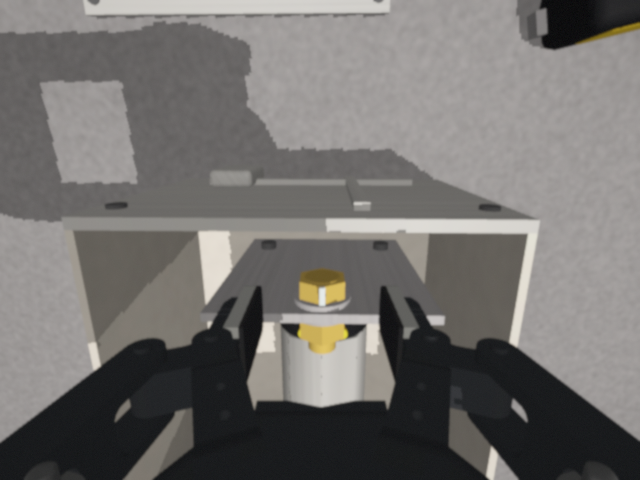

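The head sits centred between the open fingers, at about (323,288) with the pads at columns 262 and 380. I'm lowering in the gap.

>>> apply_moves([
  [0, 0.002, 0.01, 0, 0, 0, 60],
  [0, 0, 0.012, 0, 0, 0, 60],
  [0, 0, 0.01, 0, 0, 0, 60],
  [0, 0, 0, 0, 0, 0, 60],
])

```text
clock: 14.12
position: [0.514, -0.0112, 0.14]
tool_rot: [[0.088, 0.996, -0.024], [0.996, -0.088, 0.002], [-0.0, -0.025, -1.0]]
contact_force: [-0.3, 0.6, -0.6]
opening: 0.598
grip_force: 0.0
```

>>> apply_moves([
  [0, 0, 0.008, 0, 0, 0, 55],
  [0, 0, 0.008, 0, 0, 0, 50],
  [0, 0, 0.0055, 0, 0, 0, 45],
  [0, 0, 0, 0, 0, 0, 42],
  [0, 0, 0, 0, 0, 0, 42],
])

```text
clock: 14.53
position: [0.5145, -0.0111, 0.1213]
tool_rot: [[0.088, 0.996, -0.021], [0.996, -0.088, 0.002], [-0.0, -0.021, -1.0]]
contact_force: [0.3, 0.3, 1.0]
opening: 0.422
grip_force: 0.0
```

```bash
python3 - <<'E'
from h import *
a=np.radians(-5.05);X=np.array([np.cos(a),np.sin(a),0]);Y=np.array([-X[1],X[0],0])
need(.5129*X+.0345*Y+[0,0,.120],-5.05)
p=arm.snapshot("wrist");np.savez("w7.npz",**{k:p[k] for k in["pixels","range_z","intrinsics","rvec","tvec"]})
q=arm.mark_of(p,"bolt_mark")[:1];print(q)
r0,c0=290,240;cv2.imwrite("pics/w7.png",cv2.resize(p["pixels"][r0:r0+120,c0:c0+160],None,fx=5,fy=5,interpolation=cv2.INTER_CUBIC)[:,:,::-1])
print(proj(p,.5129*X+.0275*Y+[0,0,.1359]))
E
```

```text
t 14.5333 pos [ 0.5145 -0.0111  0.1213] yang -5.028182518790819 F [0.3336 0.3436 0.9719] M [-0.0586  0.0044 -0.0064] op 0.42162719534905035 gf 0.0
shift [ 0.0003 -0.0006  0.0013] turn [-0.2051  0.0003  0.0036]
[{'at': [315.9, 357.4], 'conf': 0.64}]
[[314.3647 358.2627]]
```

View pics/w7.png

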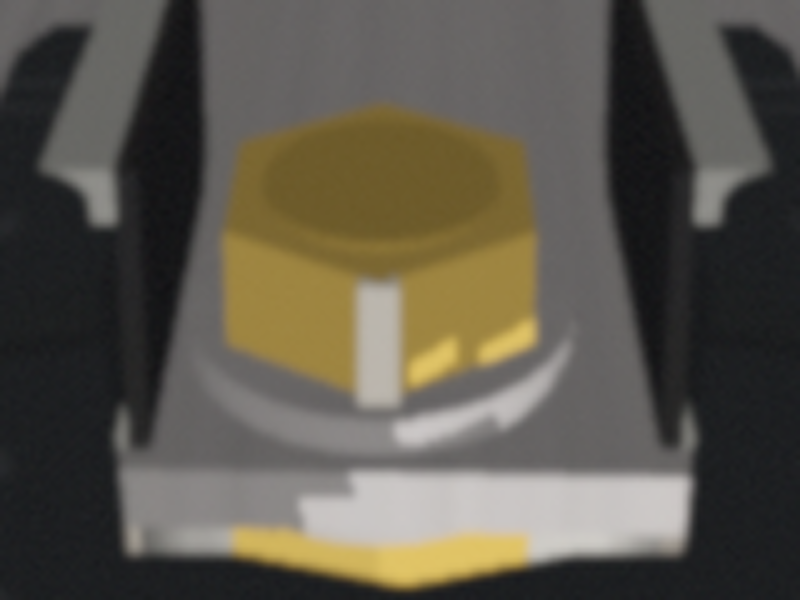

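```bash
sed -e 's/w5.npz/w7.npz/' -e 's/^f=.*/f=lambda x,y:((x+.5)\/5-.5+240,(y+.5)\/5-.5+290)/' -e 's/^F=.*/F=[(0,.005,f(380,276)),(0,-.005,f(379,407)),(180,.005,f(380,103)),(-120,.005,f(242,145)),(120,.005,f(524,144)),(-60,.005,f(224,232)),(60,.005,f(537,233)),(-60,-.005,f(226,345)),(60,-.005,f(537,340))]/' fit.py > fit2.py
cat >> fit2.py <<'E'
s=arm.state();R=np.array(s["tool_rot"]);P=np.array(s["position"])
print("head in tool",R.T@(q[0]*X+q[1]*Y+q[2]*Z-P))
print("tool midplane px", proj(p,[P+R@[dx,0,dz] for dx in(-.011,.011) for dz in(-.002,.015)]))
print("tool tilt",np.arcsin(-R[:,2]@X))
E
python3 fit2.py
```

```text
[0.513  0.0271 0.1215 0.0282] sd [0.0001 0.0004 0.0006 0.0062] [ 0.5134 -0.0182  0.1215]
[ 0.    1.62  0.31 -1.13  0.42 -0.11 -0.56 -0.55 -0.01 -0.56 -0.    0.11
  0.01 -0.34  0.34  0.04 -0.53  0.78 -0.16]
[0.513  0.0271 0.1214 0.0282] sd [0.0001 0.0004 0.0006 0.0062] [ 0.5133 -0.0182  0.1214]
[ 0.    1.61  0.31 -1.15  0.42 -0.09 -0.54 -0.54 -0.02 -0.54  0.02  0.11
 -0.01 -0.34  0.36  0.03 -0.55  0.77 -0.  ]
head in tool [-0.0071 -0.0008  0.0006]
tool midplane px [[317.8876 349.4272]
 [318.1972 327.2736]
 [317.7347 299.6693]
 [318.0735 281.9932]]
tool tilt 0.02045318087333893
```

Measured against the pads (crop columns 205 and 610), the head sits about 2 mm towards tool −y, so I'm centring and then closing gently.

>>> apply_moves([
  [0, -0.002, 0.001, 0.06, 0, 0, 42],
  [0, 0, 0, 0, 0, 0, 40],
  [0, 0, 0, 0, 0, 0, 37],
  [0, 0, 0, 0, 0, 0, 34],
  [0, 0, 0, 0, 0, 0, 34],
], grip_force=20)

```text
clock: 15.05
position: [0.5127, -0.011, 0.1207]
tool_rot: [[0.088, 0.996, -0.027], [0.996, -0.088, 0.002], [0.0, -0.027, -1.0]]
contact_force: [0.5, -0.1, 0.1]
opening: 0.338
grip_force: 0.0
```

```bash
python3 - <<'E'
from h import *
a=np.radians(-5.05);X=np.array([np.cos(a),np.sin(a),0]);Y=np.array([-X[1],X[0],0])
need(.5129*X+.0345*Y+[0,0,.120],-5.05)
p=arm.snapshot("wrist");np.savez("w8.npz",**{k:p[k] for k in["pixels","range_z","intrinsics","rvec","tvec"]})
r0,c0=290,240;cv2.imwrite("pics/w8.png",cv2.resize(p["pixels"][r0:r0+120,c0:c0+160],None,fx=5,fy=5,interpolation=cv2.INTER_CUBIC)[:,:,::-1])
E
```

```text
t 15.05 pos [ 0.5127 -0.011   0.1207] yang -5.031104512940167 F [ 0.4629 -0.1187  0.1156] M [-0.0662 -0.0154  0.0189] op 0.33813730587770807 gf 0.0
shift [0.0003 0.0013 0.0007] turn [-0.2581 -0.0004  0.0031]
```

View pics/w8.png

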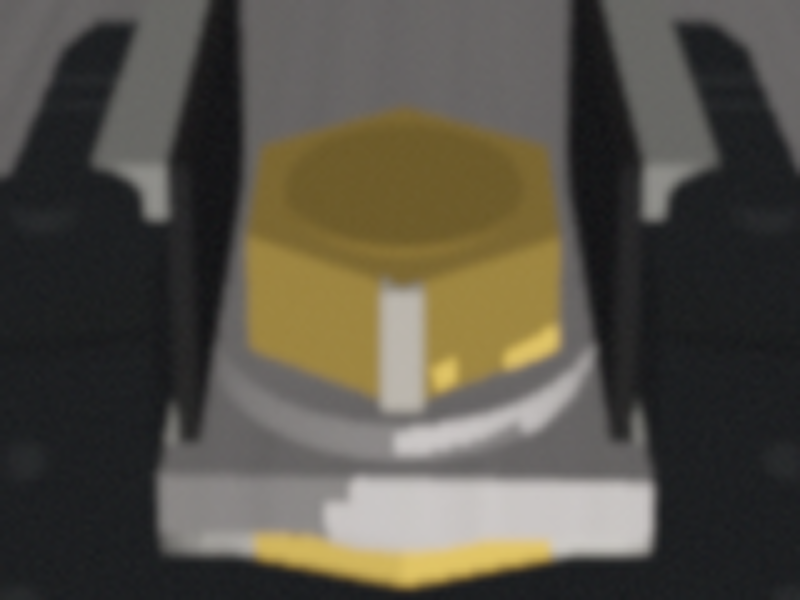

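The head is now centred to about 0.2 mm (head mid at column 403, pads mid at 406) and square to the pads, so I'm closing.

>>> apply_moves([
  [0, -0.0002, 0.0005, 0, 0, 0, 32],
  [0, 0, 0, 0, 0, 0, 30],
  [0, 0, 0, 0, 0, 0, 28],
  [0, 0, 0, 0, 0, 0, 26],
  [0, 0, 0, 0, 0, 0, 20],
], grip_force=20)

```text
clock: 15.52
position: [0.5125, -0.011, 0.1202]
tool_rot: [[0.088, 0.996, -0.027], [0.996, -0.088, 0.002], [0.0, -0.027, -1.0]]
contact_force: [3.1, -0.6, -0.7]
opening: 0.274
grip_force: 19.7
```

>>> apply_moves([
  [0, 0, 0, 0, 0, 0, 10],
  [0, 0, 0, 0, 0, 0, 0],
  [0, 0, 0, 0, 0, 0, 0],
], grip_force=20)

```text
clock: 15.77
position: [0.5125, -0.011, 0.1202]
tool_rot: [[0.088, 0.996, -0.027], [0.996, -0.088, 0.002], [-0.0, -0.027, -1.0]]
contact_force: [2.8, 0.3, 0.1]
opening: 0.273
grip_force: 19.7
```

```bash
python3 - <<'E'
from h import *
a=np.radians(-5.05);X=np.array([np.cos(a),np.sin(a),0]);Y=np.array([-X[1],X[0],0])
need(.5129*X+.0345*Y+[0,0,.120],-5.05)
E
```

```text
t 15.7667 pos [ 0.5125 -0.011   0.1202] yang -5.024403593459073 F [2.8275 0.2976 0.119 ] M [-0.0451 -0.4023  0.0467] op 0.2725482137776065 gf 19.707739055156708
shift [0.0003 0.0014 0.0001] turn [-0.2577  0.0001  0.0043]
```

>>> apply_moves([
  [0, 0.0002, 0, 0, 0, 0, 0],
  [0, 0, 0, 0, 0, 0, 0],
  [0, 0, 0, 0, 0, 0, 0],
], grip_force=40)

```text
clock: 16.02
position: [0.5125, -0.011, 0.1202]
tool_rot: [[0.088, 0.996, -0.027], [0.996, -0.088, 0.002], [0.0, -0.027, -1.0]]
contact_force: [-1.6, -0.2, 2.0]
opening: 0.271
grip_force: 39.2
```

>>> apply_moves([
  [0, 0, 0, 0, 0, 0, 0],
  [0, 0, 0, 0, 0, 0, 0],
  [0, 0, 0, 0, 0, 0, 0],
  [0, 0, 0, 0, 0, 0, 0],
  [0, 0, 0, 0, 0, 0, 0],
], grip_force=80)

```text
clock: 16.43
position: [0.5126, -0.011, 0.1204]
tool_rot: [[0.088, 0.996, -0.027], [0.996, -0.088, 0.002], [-0.0, -0.027, -1.0]]
contact_force: [-2.5, 0.7, 4.8]
opening: 0.258
grip_force: 78.0
```

```bash
python3 - <<'E'
from h import *
a=np.radians(-5.05);X=np.array([np.cos(a),np.sin(a),0]);Y=np.array([-X[1],X[0],0])
need(.5129*X+.0345*Y+[0,0,.120],-5.05)
p=arm.snapshot("wrist");np.savez("w9.npz",**{k:p[k] for k in["pixels","range_z","intrinsics","rvec","tvec"]})
r0,c0=290,240;cv2.imwrite("pics/w9.png",cv2.resize(p["pixels"][r0:r0+120,c0:c0+160],None,fx=5,fy=5,interpolation=cv2.INTER_CUBIC)[:,:,::-1])
q=arm.snapshot("scene");P=cloud(q)
for t in["cover","spanner","tape","can"]: print(t,[(r["at"],world(q,r["at"])) for r in arm.mark_of(q,t)[:1]])
m=(q["range_z"]>0)&(abs(P[...,0]-.47)<.08)&(abs(P[...,1]-.25)<.07)&(P[...,2]<.02);print(np.percentile(P[m][:,2],[2,50,98]))
E
```

```text
t 16.4333 pos [ 0.5126 -0.011   0.1204] yang -5.025567626365069 F [-2.5299  0.7179  4.8451] M [-0.0014  0.4541  0.0215] op 0.2575477800930919 gf 78.04506182670593
shift [0.0003 0.0014 0.0003] turn [-0.2605  0.0002  0.0041]
cover [([262.4, 244.2], array([0.4699, 0.2411, 0.009 ]))]
spanner [([345.5, 190.5], array([0.5369, 0.4867, 0.0043]))]
tape [([339.7, 333.8], array([0.7284, 0.1092, 0.0396]))]
can [([260.4, 231.0], array([0.4651, 0.2446, 0.0434]))]
[0.0058 0.0094 0.0132]
```

View pics/w9.png

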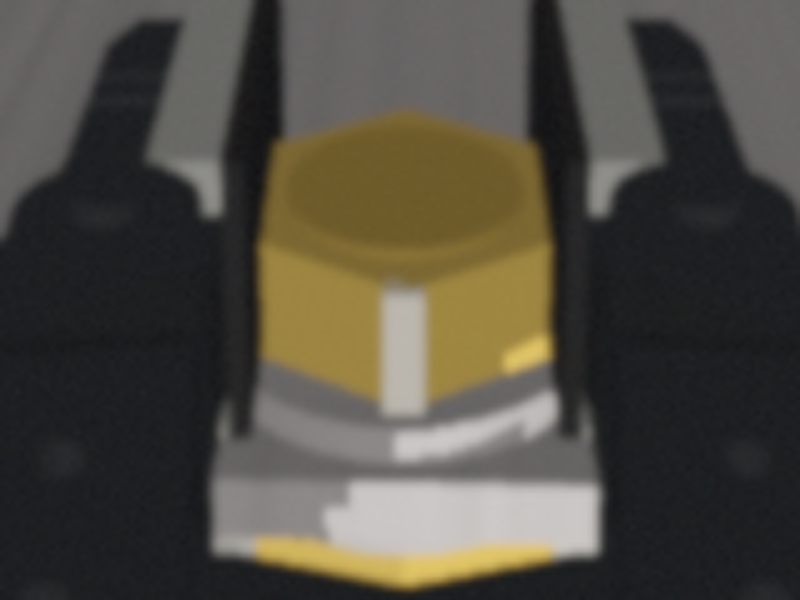

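The pads now lie square on both flats. The white mark is still at column 404, where it was before closing, so the bolt has not turned. The spanner and tape read the same as at the start and the cover lies flat.

>>> apply_moves([
  [0, 0, 0, 0, 0, 0, 0],
  [0, 0, 0, 0, 0, 0, 0],
  [0, 0, 0, 0, 0, 0, 0],
  [0, 0, 0, 0, 0, 0, 0],
  [0, 0, 0, 0, 0, 0, 0],
])

```text
clock: 17.15
position: [0.5126, -0.011, 0.1204]
tool_rot: [[0.088, 0.996, -0.027], [0.996, -0.088, 0.002], [-0.0, -0.027, -1.0]]
contact_force: [-3.8, 0.7, 5.0]
opening: 0.257
grip_force: 78.0
```

```bash
python3 - <<'E'
from h import *
s=arm.state();print(s["opening"],s["grip_force"],s["contact_force"],s["position"])
print(arm.sign_off())
E
```

```text
0.25688693096288984 78.0452013015747 [-3.7802  0.7094  4.9918] [ 0.5126 -0.011   0.1204]
the job is handed in; nothing more can be done
None
```

I handed the job in at about 17 s: the cover lies flat on the bench beside the box, and the gripper is holding the bolt head still and square across its upright flats at 78 N, with no turn of the bolt visible.

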